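Close the tip box and draw out the hold-down arm to the index

ROBOT

A 6-joint arm with a two-finger parallel gripper is mounted at the origin on a cart in front of the work surface, level with it; the furniture and walls round the work are solid. World frame = base frame: x ahead of the robot, y to its left, z up, the work surface at z = 0. Lengths are in mm, angles in rad, forces in N, time in s.
With the tool pointing down it reaches from about 300 to 775 mm from the base axis. Payload 14.6 kg.
Tool frame: the origin (TCP) lies midway between the tips of the shut fingers; the grasp point (between the pads) lies 19 mm behind it; z points along the fingers, y is the line along which they close (so a half turn about z gives the same grasp; the last joint's range is limited). The gripper opens to 94 mm and grips with 3 to 60 N. Pads are 16 mm wide; open, the fingers measure 119 mm over their backs; the gripper's body (75 mm by 177 mm) begins 78 mm behind the grasp point.
Start: joints at [1.276, 0.3, 1.521, -0, 1.321, -0.067], TCP at [124.207, 535.781, 205.446] pointing down, gripper open.
Joint ranges: [-3.03, 3.03], [-0.79, 2.21], [0.23, 2.52], [-1.04, 4.18], [0, 3.07], [-2.55, 2.55]. Speed limits (rad/s): [2.22, 2.22, 2.57, 3.14, 3.14, 3.14].

INTERFACE

Orientations are given as [roll, pitch, yaw] about the fixed x, y, z axes, in that order (R = Rz(yaw) Ry(pitch) Rx(roll)).
In Python, from cell import manip gives the robot as it stands.
- The arm moves only by the shell command python3 -m creep 'ROWS' [OPENING] [FORCE]. ROWS is text: rows parted by semicolons, each of 6 numbers parted by spaces: the shift along the tool's x, y, z normalised to -1 to 1, where 1 is 4 cm, then the turn, a rotation vector about the tool's x, y, z normalised to -1 to 1, where 1 is pi rad. In form: dx dy dz ax ay az; .... A call has 1 to 20 rows; each row shifts and turns the commanded pose from where the row before left it, along the tool's axes as they then stand; what a row does not reach is not made up. A row lasts 1/8 s, in which the tool goes at most 62.5 mm and 10.7 degrees, less where a joint would pass 70% of its speed; a pose out of reach is approached as far as the arm can. A call with a number of a shift or a turn outside -1 to 1 is refused whole. A call with a gripper value outside its range is refused whole. OPENING is the closure, from 0 (fully open) to 1 (shut), set as the call begins (- or left out, the last holds). The fingers move at their own pace and stop on an object; FORCE is the grip in N (left out, the last holds). Time passes only in rows, so rows that do not move let the fingers close. It gives the time, the measured TCP pose, the force, the opening and the grip force at its end, in the units of the state.
- manip.read_state(): the state, without advancing time (a new reading comes with each control period).
- manip.camera(name): name is "scene" or "top" or "wrist"; returns a dict with "color" (400x640x3 uint8, red, green, blue), "range_z" (400x640 float32, mm along the optical axis (not along the pixel's ray), 0 where there is no reading), "camera_matrix" (3x3 intrinsics, pixels), "T" (4x4, takes a point from camera to world coordinates). Camera axes: x right, y down, z forward; pixel columns grow to the right and rows downward; lengths in mm; the calibration is good to about 2 mm. The wrist camera is an equidistant fisheye: a pixel r from the principal point sees the ray r / f radians off the axis. A picture is of the moment at which its call begins.
- manip.sign_off(): hands the job in; it is judged then, once.
The state is a dict: "clock": time; "joints": joint angles; "qd": joint speeds; "effort": joint torques, N m; "eef_pos": TCP position; "eef_rot": TCP orientation; "wrist_force": force on the tool from outside, world axes, zero at the start; "moment": the same for the moment, N m; "finger_gap": finger opening in mm; "finger_force": force on a finger pad.
Only numpy, scipy, OpenCV 4.12 (cv2) and the standard library are available. Lean on these libraries where they do the work, as an engineer would, in place of code of your own. Each camera call takes 0.05 s, during which the arm holds its last target. There are 200 camera calls.

TASK

First close the hinged lid of the open tip box in the holder. Then squeeze the lock button on the head of the spring-loaded telescoping arm, draw the arm out over the lid until its pointer stands level with the index clip on the rule (within about 5 mm), and finish holding it there with the button still squeezed; do not let go, the arm would spring back. Leave the index clip and the loose things around the holder where they are.

Things in the scene. Friction and masses are not known exactly. Their poses are not given: they have to be found in the camera images.
- holder: Fixed holder: grey base plate 165x430x8 mm. Origin: on the worktop under the middle of the tip box; z up, +y towards the column with the telescoping arm, -x the front (towards the robot; yaw within 0.25 rad). Coordinates (x, y, z) below are in this frame, in mm. The tip box on it fills x -39..46, y -60..60; body rim at z 54, closed lid's top at z 88. Nothing of the holder is higher than 145
- tipbox_lid (a joint): Hinge of the tip box's clear lid, rad: 0 shut, 1.92 fully open. Hinge line along y at x 46, z 54. Lid: shell 85 deep, 120 wide, 34 high. The hinge is stiff (under 1 N at the lip): the lid stays where it is left, so press it right down. Starts at 1.5 to 1.9, where its flat outer face looks back (+x), at most 110 mm from the origin, top edge up to z 142; push it over from behind with closed fingers
- lid_lip (a point): Middle of the top edge of the lid's front lip, moves with the lid (lid shut: at (-38, 0, 88))
- boom (a joint): Extension of the telescoping arm, m: 0 home (start), at most 0.14. It draws out towards the holder's -y. A return spring pulls it home with 2 N at 0 and 5 N at 0.1. A catch locks it at home (about 2 mm play) unless the lock button is pressed
- tube_mouth (a point): Middle of the front end of the arm's outer tube, at (0, 140, 125): a black collar 38x38 mm and 16 mm long, behind it the 30x30 mm tube and its column, along y to 306
- grip_block (a point): Centre of the arm's head, a black block 30 (x) x 34 (y) x 34 (z) mm; at (0, 110, 125) with the arm home. Grip it from above, fingers closing along the holder's x: one on the button, the other on the plain +x face. It cannot move in x or z. 30 mm to its -y side are the pointer blade (to the front) and a rubber foot (down to z 95)
- lock (a joint): Lock button travel, m: 0 out, 0.006 fully in. It is pressed towards the holder's +x, with 3.5 N at first and 8 N fully in, and springs out when let go; the catch is free from about 0.0035 on
- button_face (a point): Middle of the outer face of the lock button, a round steel button 18 mm across at mid-height of the head's front (-x) face, 8 mm proud of it (2 mm when pressed). Block and button together measure 38 mm along x, 32 mm with the button in
- pointer (a point): Tip of the pointer blade on the head: from the block's centre 70 mm to -x, 30 mm to -y, 9 mm down; it runs 4 mm above the rule
- rule (a point): Middle of the rule's top face, at (-75, 10, 112): a metal strip 20 mm wide, 210 mm long along y, lines every 10 mm, on two posts
- index (a point): Middle of the index clip, a black saddle 8 mm wide along y on the front edge of the rule, at x -75, z 115, y between -5 and 30 mm. The pointer is to stand level with it, compared along the holder's y. It sits stiffly but can be pushed: leave it alone
- stopwatch: Bystander, leave alone: bench timer, white flat box 66x70x18 mm, lying behind the tip box, on the column side; origin at the centre of its underside
- marker_a: Bystander, leave alone: marker pen 12x134 mm lying behind the holder, on the right; origin at the centre of its underside
- vial: Bystander, leave alone: small two-part vial, 40 mm across, 58 mm high, right of the holder; origin at the centre of its underside
- purple_box: Bystander, leave alone: small lidded sample box 66x66x42 mm, right of the holder; origin at the centre of its underside
- tweezers: Bystander, leave alone: forceps, 129 mm long, lying behind the tube; origin at the centre of its underside
- marker_b: Bystander, leave alone: marker pen 12x134 mm lying at the right; origin at the centre of its underside

How it is judged (in metres and radians):
On the way, in this order (a step that is already met when the one before it is completed fails the run):
1. the tip box lid is shut, the arm still locked at home (value of joint tipbox_lid below 0.06 rad and value of joint boom below 0.008 m), for 0.2 s.
2. the lock button is pressed in by the fingers with the arm at home (value of joint lock above 0.0035 m and value of joint boom below 0.008 m and contact force between the fingers and lock above 1 N), for 0.1 s.
At the end, for the whole second after the job is handed in: The lid is shut (hinge under 0.06 rad), the pointer is within 6 mm of the index clip along the rule and still (under 10 mm/s), and the fingers hold the lock button in (over 3.5 mm of its 6 mm, with more than 1 N) (value of joint tipbox_lid below 0.06 rad and y of pointer in the frame of index between -0.006 and 0.006 m and value of joint lock above 0.0035 m and contact force between the fingers and lock above 1 N and velocity of joint boom between -0.01 and 0.01 m/s); the arm keeps its last pose, push and grip.
It fails at once if the index clip was pushed along the rule by more than 3 mm (distance of index from where it was at the start of the episode above 0.003 m).
It fails at once if a loose thing beside the holder was moved by more than 30 mm (distance of any of stopwatch, marker_a, vial, purple_box, tweezers, marker_b from where it was at the start of the episode above 0.03 m).
It also fails if it takes over 54 s, if anything falls off the work surface, if the arm or the gripper's body presses on something with over 40 N, if the wrist force passes 120 N, or if a joint passes its speed limit or range.

## Working session

There is one attempt and no reset: what is moved stays moved. The work goes in short steps, Python scripts to look and compute and a shell command to move; the robot and the scene stay as the last step left them, time stands still between calls to the robot, and variables do not carry over. Pictures are saved under pics/ and viewed, at most 10 in all, crops included, and the job is handed in when it is done.

```bash
mkdir -p pics; ls; cat > h.py <<'E'
import numpy as np, cv2
from cell import manip
def pts(c):
    K=c["camera_matrix"];z=c["range_z"];v,u=np.mgrid[:z.shape[0],:z.shape[1]]
    P=np.dstack([(u-K[0,2])/K[0,0]*z,(v-K[1,2])/K[1,1]*z,z,np.ones_like(z)])@c["T"].T
    P=P[...,:3];P[z==0]=np.nan;return P
E
python3 - <<'E'
from h import *
for n in("scene","top"):
    c=manip.camera(n);cv2.imwrite(f"pics/{n}0.png",c["color"][...,::-1]);np.savez(f"/tmp/{n}0.npz",**c);print(n,c["T"].round(2).tolist(),c["camera_matrix"].tolist())
print(manip.read_state())
E
```

```text
pics
scene [[0.63, -0.49, 0.6, -285.67], [-0.77, -0.38, 0.51, -770.97], [-0.02, -0.79, -0.62, 963.12], [0.0, 0.0, 0.0, 1.0]] [[474.69634840051725, 0.0, 321.9530963444301], [0.0, 474.69634840051725, 202.06343810459276], [0.0, 0.0, 1.0]]
top [[-0.03, -0.99, 0.17, 367.22], [-1.0, 0.03, -0.0, -75.47], [-0.0, -0.17, -0.99, 1156.63], [0.0, 0.0, 0.0, 1.0]] [[403.3816748198623, 0.0, 323.22923618701486], [0.0, 403.3816748198623, 201.0874264677331], [0.0, 0.0, 1.0]]
{'clock': 0.1, 'joints': array([ 1.27640000e+00,  3.00410065e-01,  1.52149953e+00, -9.09707198e-06,
        1.32067796e+00, -6.65975498e-02]), 'qd': array([-9.48674376e-04, -8.41927026e-04, -4.40764177e-04,  1.64833189e-03,
       -6.50671960e-04, -8.15794141e-05]), 'effort': array([ 1.18438802e-03, -5.32654703e+01, -3.53285944e+01,  7.09829642e-02,
        2.34662258e-02, -7.00404053e-05]), 'eef_pos': array([124.14783053, 535.57731798, 204.95430032]), 'eef_rot': array([-3.14059937e+00, -5.74167978e-05,  2.91379611e+00]), 'wrist_force': array([ 0.33864497,  0.00174404, -0.23036868]), 'moment': array([ 0.01625396,  0.0285425 , -0.02354432]), 'finger_force': 0.0, 'finger_gap': 94.18311357045093}
```

View pics/scene0.png

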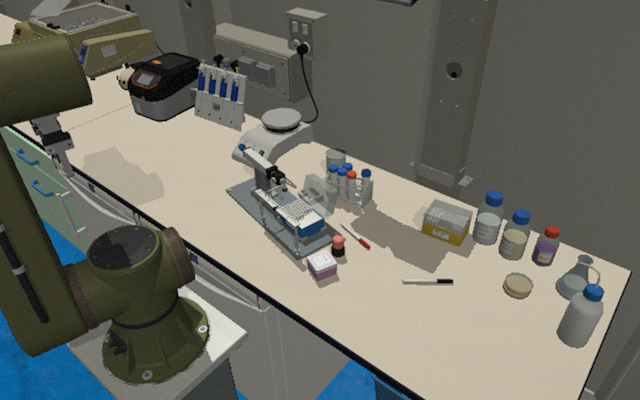

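View pics/top0.png

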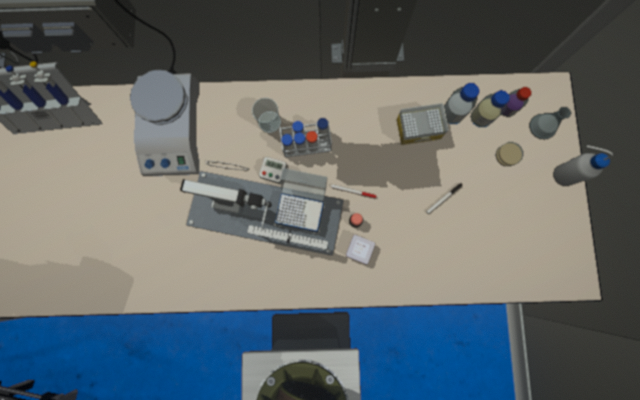

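The scene view shows the holder around (285,215) with the lid open towards the back, and the arm's column at (262,170). In the top view the plate spans (187..345, 172..252), with the rule at (288,237), the lid at (303,183), the head at about (258,200), the timer at (271,169) and a rack at (305,137). I'll measure these next.

```bash
python3 - <<'E'
from h import *
c=dict(np.load("/tmp/top0.npz"));P=pts(c);col=c["color"].astype(int)
z=P[...,2];sat=col.max(2)-col.min(2);val=col.max(2)
roi=np.zeros(z.shape,bool);roi[160:265,175:355]=1
print(col[210,205],z[210,205],z[190,200],col[150,230],z[150,230])
r,g,b=col[...,0],col[...,1],col[...,2]
m=(roi&(b>=r-3)&(val<140)&(val>50)&(z<25)).astype(np.uint8)
m=cv2.morphologyEx(m,cv2.MORPH_OPEN,np.ones((3,3)))
n,l,s,_=cv2.connectedComponentsWithStats(m);print(s[s[:,4]>60])
q=P[(m>0)][:,:2].astype(np.float32)
hull=cv2.convexHull(q);rect=cv2.minAreaRect(hull);print(rect)
# height profile
for lo,hi in((60,95),(100,108),(108,116),(116,130),(130,150)):
    k=roi&(z>lo)&(z<hi);print(lo,hi,k.sum(),np.nanmin(P[k],0).round(),np.nanmax(P[k],0).round())
big=cv2.resize(c["color"][110:265,170:400,::-1],None,fx=3.4,fy=3.4,interpolation=cv2.INTER_CUBIC);cv2.imwrite("pics/top0b.png",big)
E
```

```text
[103 110 113] 9.529630772109385 140.2952738885093 [177 170 151] -0.854694311030471
[[     0      0    640    400 251183]
 [   198    172    145     83   2709]
 [   188    195     81     47   2081]]
((551.8839721679688, 89.60018920898438), (427.2647705078125, 194.78509521484375), 76.7933349609375)
60 95 415 [ 492. -157.   60.] [683. 336.  95.]
100 108 31 [435. -85. 100.] [608. 226. 108.]
108 116 622 [422. -83. 108.] [600. 229. 116.]
116 130 339 [436. -88. 116.] [634. 290. 130.]
130 150 1383 [527. -85. 130.] [630. 292. 150.]
```

View pics/top0b.png

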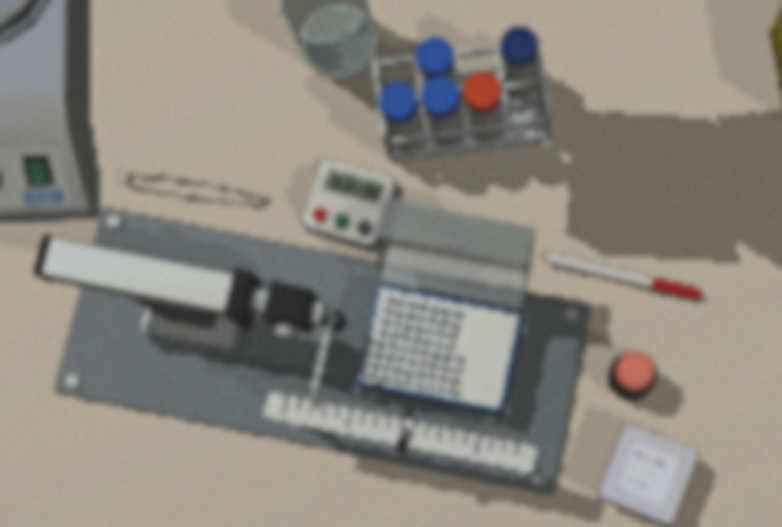

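The crop shows the head at (290,305), the collar at (243,297), the pointer running down to (317,390), the rule from (268,405) to (535,460) with the dark clip at (404,432), and the lid at (455,255). It also shows the timer at (350,200), the marker at (625,275), the vial at (635,372) and the box at (650,470).

```bash
cat >> h.py <<'E'
def ray(c,uv,h):
    K=c["camera_matrix"];uv=np.atleast_2d(uv).astype(float)
    d=np.c_[(uv-K[[0,1],2])/K[0,0],np.ones(len(uv))]@c["T"][:3,:3].T;o=c["T"][:3,3]
    return o+d*((h-o[2])/d[:,2])[:,None]
E
python3 - <<'E'
from h import *
c=dict(np.load("/tmp/top0.npz"));P=pts(c);col=c["color"].astype(int);z=P[...,2];val=col.min(2)
def crop(u,v):return [170+u/3.4-.35,110+v/3.4-.35]
cor=ray(c,[crop(*p) for p in((100,210),(588,300),(553,492),(57,393))],8);print("plate",cor.round(1).tolist())
e=cor[0]-cor[1];print(np.linalg.norm(e),np.linalg.norm(cor[1]-cor[2]), np.arctan2(-e[0],e[1]))
def rect(mask,h,name):
    n,l,s,_=cv2.connectedComponentsWithStats(mask.astype(np.uint8));
    i=1+np.argmax(s[1:,4]);v,u=np.where(l==i);Q=ray(c,np.c_[u,v],h)[:,:2].astype(np.float32);print(name,s[i],cv2.minAreaRect(Q))
def roi(a):
    m=np.zeros(z.shape,bool);m[a[2]:a[3],a[0]:a[1]]=1;return m
k=roi((240,340,220,255))&(z>95);rect(cv2.morphologyEx(k.astype(np.uint8),cv2.MORPH_CLOSE,np.ones((5,5))),112,"rule")
k=roi((180,245,170,205))&(z>120)&(val>120);rect(k,140,"tube")
k=roi((185,345,160,255))&(z>40)&(z<70);rect(k,54,"body")
k=roi((240,275,185,215))&(z>125)&(col.max(2)<70);rect(k,142,"head")
i=crop(404,432);print("index",ray(c,[i],115),z[int(i[1])-2:int(i[1])+4,int(i[0])-2:int(i[0])+4].round())
for n,p,h in(("tip pointer",(317,388),116),("head",(290,307),142),("timer",(350,200),18),("lidtop",(458,222),130),("marker l",(548,258),6),("vial",(634,372),58),("tw",(195,190),3),("rackcorner",(390,158),50)):print(n,ray(c,[crop(*p)],h).round().tolist(), )
E
```

```text
plate [[662.0, 284.8, 8.0], [570.7, -132.4, 8.0], [409.7, -97.4, 8.0], [504.5, 317.5, 8.0]]
427.09564005593626 164.83179924929516 -0.21528555896765492
rule [248 220  80  29 650] ((461.6400451660156, 17.36443328857422), (209.24993896484375, 41.74993133544922), 75.08255004882812)
tube [183 180  55  21 598] ((577.1315307617188, 214.52096557617188), (142.72329711914062, 28.540620803833008), 76.86087799072266)
body [ 275  180   50   52 1831] ((545.2319946289062, -12.112350463867188), (121.5975112915039, 122.53738403320312), 76.99193572998047)
head [248 193  15  15 150] ((548.0949096679688, 97.54637908935547), (34.8790283203125, 31.345531463623047), 76.92625427246094)
index [[454.179722    16.26453268 115.        ]] [[114. 113. 111. 115. 113. 109.]
 [114. 116. 115. 114. 114. 113.]
 [116. 115. 110. 117. 116. 116.]
 [112. 114. 116. 118. 114. 112.]
 [109. 112. 110. 114. 114. 114.]
 [113. 115. 115. 118. 113. 113.]]
tip pointer [[490.0, 82.0, 116.0]]
head [[548.0, 98.0, 142.0]]
timer [[662.0, 68.0, 18.0]]
lidtop [[613.0, -29.0, 130.0]]
marker l [[609.0, -100.0, 6.0]]
vial [[502.0, -165.0, 58.0]]
tw [[679.0, 204.0, 3.0]]
rackcorner [[689.0, 30.0, 50.0]]
```

```bash
python3 -m creep '0 0 -0.6 0 0 0;0 0 -0.6 0 0 0;0 0 -0.6 0 0 0;0 0 -0.6 0 0 0;-0.8 -0.6 0 0 0 0;-0.8 -0.6 0 0 0 0;-0.8 -0.6 0 0 0 0;-0.8 -0.6 0 0 0 0;-0.8 -0.6 0 0 0 0;-0.8 -0.6 0 0 0 0;-0.8 -0.6 0 0 0 0;-0.8 -0.6 0 0 0 0;-0.8 -0.6 0 0 0 0;-0.8 -0.6 0 0 0 0;-0.8 -0.6 0 0 0 0;-0.8 -0.6 0 0 0 0;-0.8 -0.6 0 0 0 0;-0.8 -0.6 0 0 0 0;-0.8 -0.6 0 0 0 0;-0.8 -0.6 0 0 0 0' 1 10
python3 -m creep '0 0 0 0 0 0.0555;0 0 0 0 0 0.0555;0 0 0 0 0 0.0555;0 0 0 0 0 0.0555;0 0 0 0 0 0.0555;0 0 0 0 0 0.0555;0 0 0 0 0 0.0555;0 0 0 0 0 0.0555;0 0 0 0 0 0.0555;0 0 0 0 0 0'
python3 - <<'E'
from h import *
c=manip.camera("wrist");np.savez("/tmp/w1.npz",**c);cv2.imwrite("pics/w1.png",c["color"][...,::-1]);print(c["T"].round(3),c["camera_matrix"])
s=manip.read_state();print(s["joints"].round(3),s["eef_pos"],s["eef_rot"])
E
```

```text
clock: 2.6
eef_pos: [536.9, 44.9, 301.2]
eef_rot: [-3.141, -0.001, 2.914]
wrist_force: [-0.2, 0.9, -0.4]
finger_gap: 0.5
finger_force: 0.0
clock: 3.85
eef_pos: [536.2, 46.1, 301.2]
eef_rot: [-3.141, 0.0, 1.346]
wrist_force: [0.1, -0.4, -0.6]
finger_gap: 0.7
finger_force: 0.0
[[ 9.75000e-01 -2.17000e-01 -5.30000e-02  5.51291e+02]
 [-2.23000e-01 -9.46000e-01 -2.33000e-01  1.13059e+02]
 [ 1.00000e-03  2.39000e-01 -9.71000e-01  4.80202e+02]
 [ 0.00000e+00  0.00000e+00  0.00000e+00  1.00000e+00]] [[309.70691629   0.         315.52951296]
 [  0.         309.70691629 198.33548174]
 [  0.           0.           1.        ]]
[ 0.018  0.219  1.402 -0.     1.521  0.24 ] [536.20269473  46.05151473 301.20850743] [-3.14114128e+00  1.39966847e-04  1.34841008e+00]
```

View pics/w1.png

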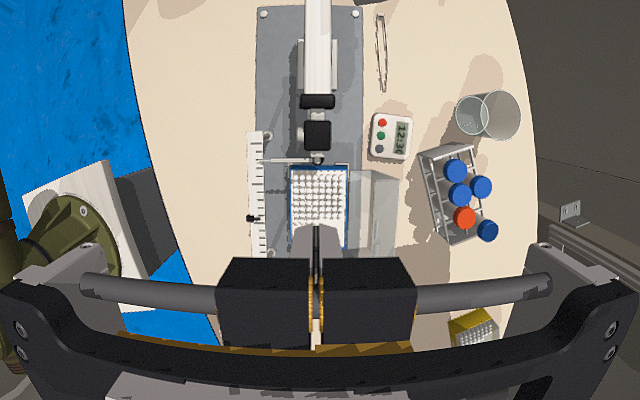

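The wrist view shows the head at (317,135), the button on its left at (300,135), and the pointer tip at (263,161). The clip is at (252,218), the open lid at (375,210), the rack at (455,195) and the timer at (391,136).

```bash
cat >> h.py <<'E'
def wdir(c,uv):
    K=c["camera_matrix"];p=(np.atleast_2d(uv).astype(float)-K[[0,1],2])/K[0,0];t=np.linalg.norm(p,axis=1)
    return np.c_[p*(np.sin(t)/np.maximum(t,1e-9))[:,None],np.cos(t)]
def wray(c,uv,h):
    d=wdir(c,uv)@c["T"][:3,:3].T;o=c["T"][:3,3];return o+d*((h-o[2])/d[:,2])[:,None]
def wpts(c):
    z=c["range_z"];v,u=np.mgrid[:400,:640];d=wdir(c,np.c_[u.ravel(),v.ravel()]);d=d/d[:,2:]*z.ravel()[:,None]
    P=(d@c["T"][:3,:3].T+c["T"][:3,3]).reshape(400,640,3);P[z==0]=np.nan;return P
O=np.array([523.3,-9.6,0]);YAW=-.227
def hol(p):
    q=np.asarray(p)-O;C,S=np.cos(YAW),np.sin(YAW);return np.c_[q[...,0].ravel()*C+q[...,1].ravel()*S,-q[...,0].ravel()*S+q[...,1].ravel()*C,q[...,2].ravel()]
E
python3 - <<'E'
from h import *
c=dict(np.load("/tmp/w1.npz"));P=wpts(c);col=c["color"].astype(int);H=hol(P).reshape(P.shape)
def blob(a,cond,h,n):
    m=np.zeros((400,640),np.uint8);m[a[2]:a[3],a[0]:a[1]]=1;m&=cond.astype(np.uint8)
    _,l,s,ce=cv2.connectedComponentsWithStats(m);i=1+np.argmax(s[1:,4]);v,u=np.where(l==i);q=hol(wray(c,np.c_[u,v],h))
    print(n,s[i],ce[i].round(1),"holder centroid",q.mean(0).round(1),"min",np.percentile(q,2,0).round(1),"max",np.percentile(q,98,0).round(1),"zmeas",np.nanmedian(P[...,2][l==i]).round(1))
dark=col.max(2)<70
blob((295,340,120,153),dark,142,"head")
blob((244,262,210,226),dark,115,"clip")
blob((245,268,128,262),(P[...,2]>100),112,"rule")
blob((285,350,160,250),(P[...,2]>45)&(P[...,2]<75),54,"body")
blob((303,332,0,90),(P[...,2]>125),140,"tube")
blob((258,310,155,168),(P[...,2]>105)&(col.min(2)>120),116,"pointer")
for p in((300,135),(263,161),(358,210),(380,210),(397,170),(399,225)):print(p,H[p[1],p[0]].round(1))
r=H[130:250,345:402].reshape(-1,3);k=r[:,2]>70;print("lid",np.nanmin(r[k],0),np.nanmax(r[k],0))
r=H[140:245,415:500].reshape(-1,3);k=r[:,2]>20;print("rack",np.nanpercentile(r[k],[1,99],0))
E
```

```text
head [303 120  28  31 809] [316.8 135.3] holder centroid [  1.4 113.  142. ] min [-12.5  96.8 142. ] max [ 15.6 128.6 142. ] zmeas 141.7
clip [246 215  14   7  53] [251.3 218. ] holder centroid [-80.3  10.3 115. ] min [-86.1   6.4 115. ] max [-70.6  14.2 115. ] zmeas 114.6
rule [ 245  131   23  131 2151] [256.2 196.3] holder centroid [-73.7  36.2 112. ] min [-85.5 -48.7 112. ] max [-63.4 115.3 112. ] zmeas 111.9
body [ 289  168   59   81 3542] [318.7 198.5] holder centroid [ 4.7 20.1 54. ] min [-36.  -39.4  54. ] max [43.4 62.8 54. ] zmeas 52.0
tube [ 304    0   28   90 2404] [317.6  44.7] holder centroid [  2.  215.1 140. ] min [-11.8 165.  140. ] max [ 15.8 267.9 140. ] zmeas 139.6
pointer [258 155  52  13 201] [279.9 160.3] holder centroid [-42.4  82.5 116. ] min [-68.8  74.6 116. ] max [ -8.8  89.1 116. ] zmeas 119.3
(300, 135) [-17.4 112.9 132.5]
(263, 161) [-63.3  81.4 112.1]
(358, 210) [61.4  3.5 53.9]
(380, 210) [ 76.6  25.9 132.1]
(397, 170) [130.8  54.4  -0.2]
(399, 225) [140.2 -38.1   0.8]
lid [ 51.61472961 -26.95292708  71.14724008] [101.08046865  63.67620602 141.33094108]
rack [[162.86647878 -43.89936569  22.76863525]
 [259.1072752  102.9377846  112.46339649]]
```

```bash
python3 -m creep '-0.44 0.82 0 0 0 0;-0.44 0.82 0 0 0 0;-0.44 0.82 0 0 0 0;-0.44 0.82 0 0 0 0;0 0 0 0 0 0;0 0 0.95 0 0 0;0 0 0.95 0 0 0;0 0 0.95 0 0 0;0 0 0.95 0 0 0;0 0 0.95 0 0 0;0 0 0 0 0 0;0 0 0 0 0 0'
python3 - <<'E'
from h import *
s=manip.read_state();print(hol(s["eef_pos"]),s["joints"].round(2))
c=manip.camera("wrist");cv2.imwrite("pics/w2.png",c["color"][...,::-1])
E
```

```text
clock: 5.4
eef_pos: [648.9, -51.7, 113.5]
eef_rot: [3.139, -0.0, 1.346]
wrist_force: [0.1, -0.1, 0.4]
finger_gap: 0.5
finger_force: 0.0
[[131.85051195 -12.77310327 113.48703436]] [-0.14  0.6   1.3   0.    1.23  0.09]
```

View pics/w2.png

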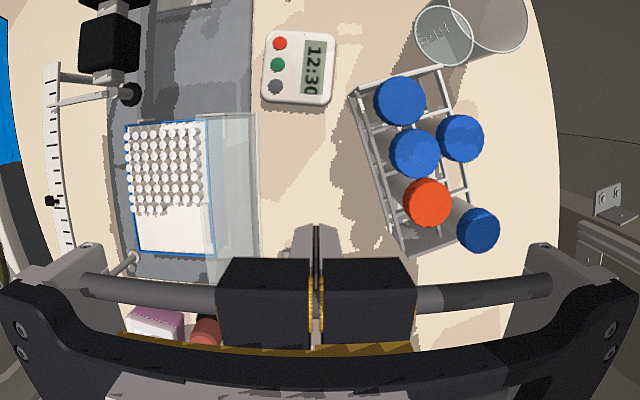

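The closed fingers are behind the lid, between it at (235,195) and the rack. Now I'll sweep forward and press down.

```bash
python3 -m creep '0 -0.3 0 0 0 0;0 -0.3 0 0 0 0;0 -0.3 0 0 0 0;0 -0.3 0 0 0 0;0 -0.3 0 0 0 0;0 -0.3 0 0 0 0;0 -0.3 0 0 0 0;0 -0.3 0 0 0 0;0 -0.3 0 0 0 0;0 -0.3 0 0 0 0;0 -0.3 0 0 0 0;0 -0.3 0 0 0 0;0 0 0 0 0 0'
python3 -m creep '0 0 0.1 0 0 0;0 0 0.1 0 0 0;0 0 0.1 0 0 0;0 0 0.1 0 0 0;0 0 0.1 0 0 0;0 0 0.05 0 0 0;0 0 0.05 0 0 0;0 0 0 0 0 0'
```

```text
clock: 7.08
eef_pos: [507.4, -19.5, 111.6]
eef_rot: [-3.141, -0.0, 1.345]
wrist_force: [-0.9, 0.6, 0.8]
finger_gap: 0.7
finger_force: 0.0
clock: 8.07
eef_pos: [508.0, -19.7, 88.1]
eef_rot: [3.141, 0.0, 1.345]
wrist_force: [-5.0, 0.8, 9.1]
finger_gap: 0.2
finger_force: 4.5
```

```bash
python3 -m creep '0 0 0.05 0 0 0;0 0 0.03 0 0 0;0 0 0 0 0 0;0 0 0 0 0 0'
python3 -m creep '0 0 -0.5 0 0 0;0 0 -1 0 0 0;0 0 -1 0 0 0;0 0 -1 0 0 0;0 0 0 0 0 0;0 0 0 0 0 0' 0 10
python3 - <<'E'
from h import *
c=manip.camera("wrist");np.savez("/tmp/w3.npz",**c);cv2.imwrite("pics/w3.png",c["color"][...,::-1])
print(hol(manip.read_state()["eef_pos"]))
c2=manip.camera("top");P=pts(c2);H=hol(P).reshape(P.shape);np.savez("/tmp/top3.npz",**c2)
k=(abs(H[...,1])<50)&(abs(H[...,0])<37)&(H[...,2]>40)&(H[...,2]<130);print(np.nanpercentile(H[k],[2,50,98],0))
E
```

```text
clock: 8.57
eef_pos: [508.0, -19.7, 87.3]
eef_rot: [3.141, 0.0, 1.345]
wrist_force: [-20.2, 1.3, 41.2]
finger_gap: 0.3
finger_force: 20.8
clock: 9.32
eef_pos: [507.7, -19.6, 223.4]
eef_rot: [-3.141, 0.0, 1.345]
wrist_force: [0.5, -0.7, -0.7]
finger_gap: 56.8
finger_force: 0.0
[[-13.07025765 -13.30109358 223.00156808]]
[[-29.14757502 -34.23719807  84.61402157]
 [ -3.95859028 -29.87677715  88.87232054]
 [  9.40408963 -26.78676623  93.06216364]]
```

View pics/w3.png

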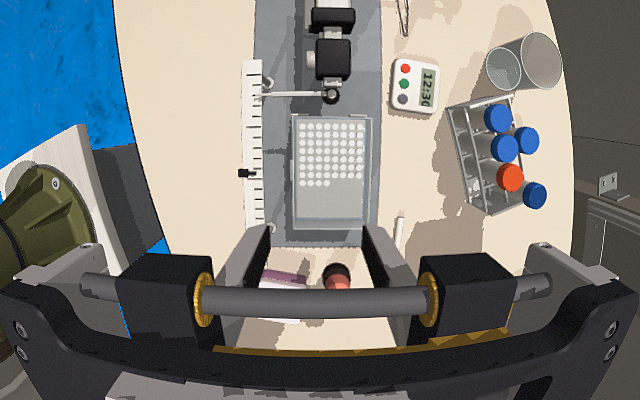

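The lid is flat and shut over the box at (332,172). The head is at (333,60) with its button at (310,60), and the clip is at (246,173).

```bash
python3 - <<'E'
from h import *
c=dict(np.load("/tmp/w3.npz"));col=c["color"].astype(int)
m=np.zeros((400,640),np.uint8);m[36:83,313:354]=1;m&=(col.max(2)<75).astype(np.uint8)
m=cv2.morphologyEx(m,cv2.MORPH_OPEN,np.ones((5,5)))
_,l,s,ce=cv2.connectedComponentsWithStats(m);i=1+np.argmax(s[1:,4]);v,u=np.where(l==i)
for h in(142,):
  q=hol(wray(c,np.c_[u,v],h));print(s[i],q.mean(0),np.percentile(q,[2,98],0))
P=wpts(c);H=hol(P).reshape(P.shape);k=(l==i)&(P[...,2]>137);print("pts",np.nanmean(H[k],0),np.nanpercentile(H[k],[2,98],0))
m=np.zeros((400,640),bool);m[165:182,236:256]=1;m&=col.max(2)<70;v,u=np.where(m);q=hol(wray(c,np.c_[u,v],117));print("clip",q.mean(0),np.percentile(q,[2,98],0))
m=np.zeros((400,640),bool);m[86:100,262:320]=1;m&=(col.min(2)>130)&(P[...,2]>110);v,u=np.where(m);q=hol(wray(c,np.c_[u,v],118));print("ptr",q.mean(0),np.percentile(q,[2,98],0), np.median(q[q[:,0]<-50],0))
E
```

```text
[ 315   38   36   43 1410] [  0.72546427 111.41447596 142.        ] [[-13.52044143  93.94407811 142.        ]
 [ 14.93293497 128.31283181 142.        ]]
pts [  1.25332382 112.22143576 141.52305235] [[-12.69798174  96.81955734 139.04059476]
 [ 15.03965713 128.38361592 143.22339086]]
clip [-80.16742408  10.09349974 117.        ] [[-86.80322021   6.86431651 117.        ]
 [-70.22355285  13.65657038 117.        ]]
ptr [-33.35261518  83.43831066 118.        ] [[-61.0473768   81.63826549 118.        ]
 [-10.58645178  85.40988663 118.        ]] [-55.47961405  83.40927024 118.        ]
```

```bash
python3 -m creep '0.785 0.083 0 0 0 0;0.785 0.083 0 0 0 0;0.785 0.083 0 0 0 0;0.785 0.083 0 0 0 0;0 0 0 0 0 0;0 0 0 0 0 0;0 0 0 0 0 0;0 0 0 0 0 0' 0.36
python3 - <<'E'
from h import *
print(hol(manip.read_state()["eef_pos"]))
c=manip.camera("wrist");cv2.imwrite("pics/w4.png",c["color"][...,::-1])
E
```

```text
clock: 10.42
eef_pos: [549.1, 99.2, 224.3]
eef_rot: [3.141, 0.0, 1.344]
wrist_force: [1.0, 0.3, 0.1]
finger_gap: 60.7
finger_force: 0.0
[[  0.61668458 111.75808871 224.31749709]]
```

View pics/w4.png

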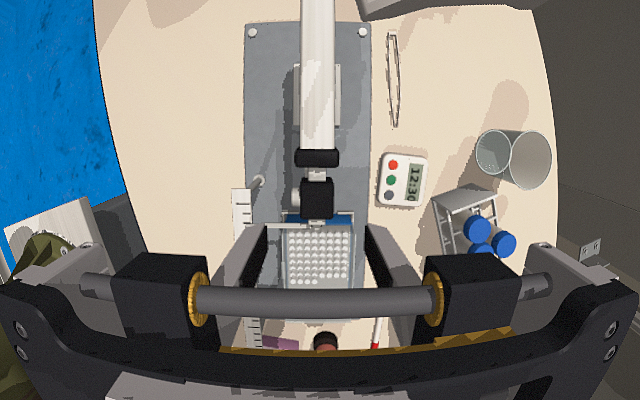

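The head at (316,198) sits centred between the fingers at (255,240) and (380,240). Descend and squeeze.

```bash
python3 -m creep '0.02 0 0.7 0 0 0;0 0 0.7 0 0 0;0 0 0.5 0 0 0;0 0 0.5 0 0 0;0 0 0.35 0 0 0;0 0 0.2 0 0 0;0 0 0 0 0 0'
python3 -m creep '0 0 0 0 0 0;0 0 0 0 0 0;0 0 0 0 0 0;0 0 0 0 0 0;0 0 0 0 0 0;0 0 0 0 0 0' 1 25
```

```text
clock: 11.35
eef_pos: [549.3, 100.5, 106.1]
eef_rot: [-3.141, 0.0, 1.344]
wrist_force: [-0.2, -0.6, 0.0]
finger_gap: 60.3
finger_force: 0.0
clock: 12.1
eef_pos: [549.3, 100.6, 106.5]
eef_rot: [3.142, -0.0, 1.345]
wrist_force: [-3.4, 0.8, 5.3]
finger_gap: 31.8
finger_force: 25.0
```

Gap is 31.8 mm, so the button is fully in. I'll draw most of the way, then measure the pointer against the clip.

```bash
python3 -m creep '-0.1 0 0 0 0 0;-0.2 0 0 0 0 0;-0.2 0 0 0 0 0;-0.2 0 0 0 0 0;-0.2 0 0 0 0 0;-0.2 0 0 0 0 0;-0.2 0 0 0 0 0;-0.2 0 0 0 0 0;-0.1 0 0 0 0 0;0 0 0 0 0 0;0 0 0 0 0 0;0 0 0 0 0 0' 1 25
python3 - <<'E'
from h import *
print(hol(manip.read_state()["eef_pos"]))
c=manip.camera("wrist");np.savez("/tmp/w5.npz",**c);t=manip.camera("top");np.savez("/tmp/top5.npz",**t);s=manip.camera("scene");np.savez("/tmp/s5.npz",**s)
w=cv2.resize(c["color"][150:350,200:400,::-1],(400,400));T=cv2.resize(t["color"][190:260,230:300,::-1],(400,400),interpolation=cv2.INTER_CUBIC)
cv2.imwrite("pics/c5.png",np.hstack([w,T]))
E
```

```text
clock: 13.6
eef_pos: [534.7, 38.6, 106.5]
eef_rot: [-3.141, -0.001, 1.345]
wrist_force: [-5.4, 4.6, 7.3]
finger_gap: 31.9
finger_force: 25.0
[[  0.25604434  49.47711625 106.51995777]]
```

View pics/c5.png

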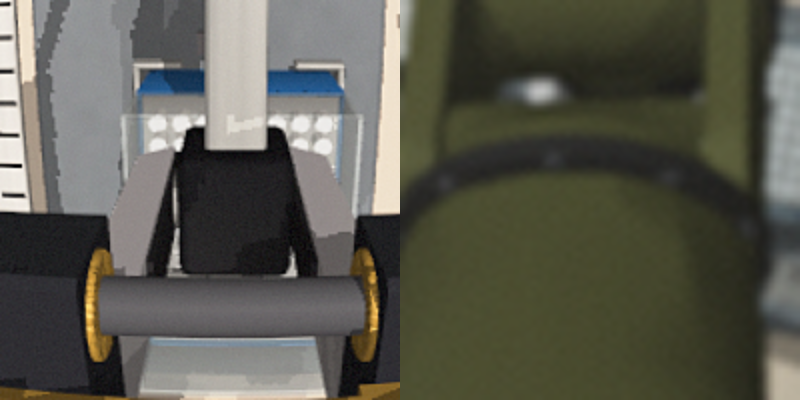

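The head is held between the fingers and the arm has come out over the lid. The gripper and robot hide the pointer in both these views, so I'll check the scene camera.

```bash
python3 - <<'E'
from h import *
C,S=np.cos(YAW),np.sin(YAW)
def un(h):return O+np.array([h[0]*C-h[1]*S,h[0]*S+h[1]*C,h[2]])
c=dict(np.load("/tmp/s5.npz"));K=c["camera_matrix"];Ti=np.linalg.inv(c["T"])
def pr(h):p=Ti@np.r_[un(h),1];p=K@p[:3]/p[2];return p[:2].round(1)
print("clip",pr((-78,10,117)),"ptr",pr((-69,19,116)),"rule",pr((-75,112,112)),pr((-75,-92,112)))
u,v=pr((-75,12,114)).astype(int)
a=dict(np.load("/tmp/scene0.npz"))
f=lambda i:cv2.resize(i["color"][v-25:v+25,u-25:u+25,::-1],(400,400),interpolation=cv2.INTER_CUBIC)
print(u,v);cv2.imwrite("pics/s5.png",np.hstack([f(a),f(c)]))
E
```

```text
clip [276.4 205.9] ptr [277.4 203.5] rule [258.8 190.5] [298.  224.8]
277 206
```

View pics/s5.png

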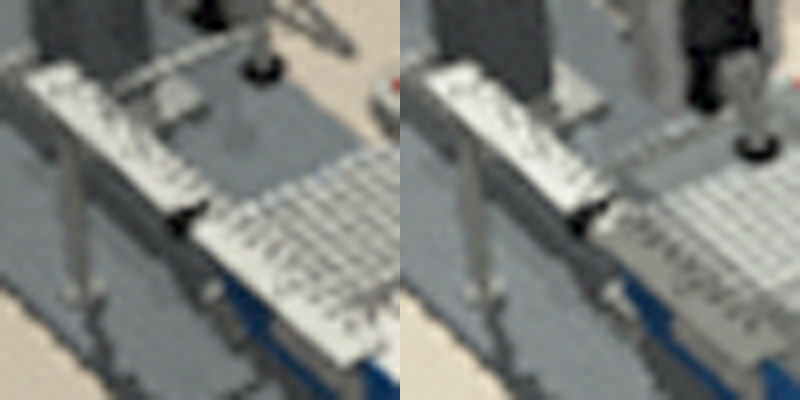

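The left half is the start and the right half is now. The pointer tip has gone from (118,90) to (612,168), the foot from (263,70) to (758,147), and the clip stays at (186,220) in the left half and (588,218) in the right.

```bash
python3 - <<'E'
from h import *
c=dict(np.load("/tmp/s5.npz"))
f=lambda u,v:(u/8+252-.45,v/8+181-.45)
for n,p,h in(("foot0",(263,70),95),("foot1",(358,147),95),("blade0",(225,43),116),("tip0",(122,89),116),("blade1",(320,120),116),("tip1",(212,168),116),("clip",(186,218),115),("cliptop",(190,212),118)):print(n,hol(ray(c,[f(*p)],h)).round(1))
# blade in wrist start view vs clip gave 72.8
for k in("w1","w3"):
    c=dict(np.load(f"/tmp/{k}.npz"));P=wpts(c);col=c["color"].astype(int);H=hol(P).reshape(P.shape)
    m=(H[...,0]>-66)&(H[...,0]<-20)&(abs(H[...,1]-83)<8)&(H[...,2]>110)&(H[...,2]<126)&(col.min(2)>100)
    v,u=np.where(m);q=hol(wray(c,np.c_[u,v],118));p=np.polyfit(q[:,0],q[:,1],1);print(k,len(u),np.median(H[m],0).round(1),p.round(3),np.polyval(p,-65).round(1),q[:,1].min().round(1),q[:,1].max().round(1))
E
```

```text
foot0 [[ 0.8 87.8 95. ]]
foot1 [[ 1.1 24.9 95. ]]
blade0 [[-15.7  86.8 116. ]]
tip0 [[-61.9  86.8 116. ]]
blade1 [[-15.3  24.2 116. ]]
tip1 [[-62.4  25.3 116. ]]
clip [[-85.2   7.9 115. ]]
cliptop [[-84.1   6.6 118. ]]
w1 124 [-43.4  83.3 119.4] [7.0000e-03 8.3342e+01] 82.9 76.1 90.5
w3 237 [-44.3  83.3 119.4] [1.5000e-02 8.3897e+01] 82.9 75.1 90.2
```

```bash
python3 -m creep '-0.06 0 0 0 0 0;-0.06 0 0 0 0 0;-0.06 0 0 0 0 0;-0.06 0 0 0 0 0;0 0 0 0 0 0;0 0 0 0 0 0;0 0 0 0 0 0;0 0 0 0 0 0' 1 25
python3 - <<'E'
from h import *
print(hol(manip.read_state()["eef_pos"]))
s=np.mean([manip.camera("scene")["color"].astype(float) for _ in range(6)],0).astype(np.uint8)
a=np.load("/tmp/scene0.npz")["color"]
f=lambda i:cv2.resize(i[188:223,260:295,::-1],(400,400),interpolation=cv2.INTER_CUBIC)
cv2.imwrite("pics/s6.png",np.hstack([f(a),f(s)]))
E
```

```text
clock: 14.75
eef_pos: [532.5, 29.3, 106.5]
eef_rot: [-3.141, -0.001, 1.345]
wrist_force: [-6.0, 5.0, 7.5]
finger_gap: 32.0
finger_force: 25.0
[[  0.20976129  39.93497276 106.52094031]]
```

View pics/s6.png

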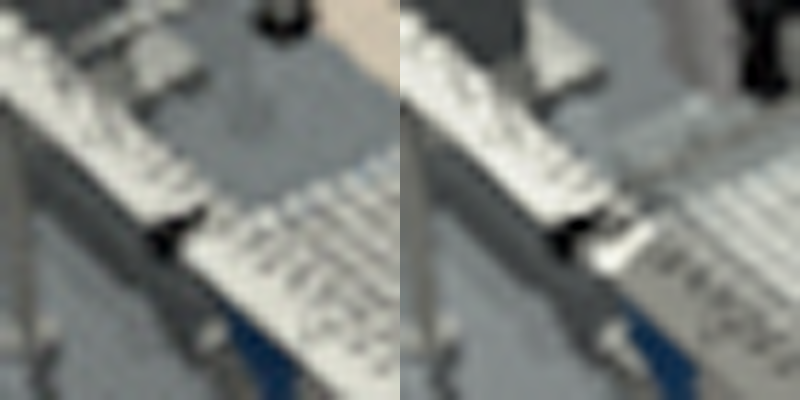

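Wrist and top views put the needed draw at 72 to 73 mm, and the coarse scene view puts it slightly higher. One last numeric cross-check from the clear early pictures.

```bash
python3 - <<'E'
from h import *
for k in("top0","scene0"):
    c=dict(np.load(f"/tmp/{k}.npz"));P=pts(c);col=c["color"].astype(int);H=hol(P).reshape(P.shape)
    val=col.max(2)
    def go(n,m,h):
        v,u=np.where(m);q=hol(ray(c,np.c_[u,v],h));print(k,n,m.sum(),"ray",q.mean(0).round(1),"depth",np.nanmedian(H[m],0).round(1))
    go("clip",(H[...,0]>-90)&(H[...,0]<-66)&(abs(H[...,1]-10)<14)&(H[...,2]>106)&(val<90),116)
    go("head",(abs(H[...,0])<18)&(abs(H[...,1]-112)<20)&(H[...,2]>138)&(H[...,2]<146)&(val<90),142)
    go("blade",(H[...,0]>-60)&(H[...,0]<-20)&(abs(H[...,1]-84)<9)&(H[...,2]>108)&(H[...,2]<128),118)
    go("rule",(H[...,0]>-90)&(H[...,0]<-60)&(H[...,2]>106)&(H[...,2]<118)&(abs(H[...,1])<130),112)
E
```

```text
top0 clip 12 ray [-82.7   8.3 116. ] depth [-82.9   8.  115.8]
top0 head 145 ray [  1.2 111.8 142. ] depth [  1.5 111.2 142.1]
top0 blade 28 ray [-39.3  82.5 118. ] depth [-38.8  82.1 120.7]
top0 rule 626 ray [-74.3  12.2 112. ] depth [-74.5  11.8 112.7]
scene0 clip 10 ray [-86.4   5.5 116. ] depth [-84.9   9.8 112.3]
scene0 head 62 ray [ -4.1 110.8 142. ] depth [ -3.2 111.7 140.9]
scene0 blade 23 ray [-38.6  84.2 118. ] depth [-39.7  82.7 119.1]
scene0 rule 342 ray [-79.1   7.9 112. ] depth [-79.    7.  111.3]
```

All the estimates fall between 72.8 and 74.2 mm, and the arm has been drawn 73.3 mm. Handing in.

```bash
python3 -m creep '0 0 0 0 0 0;0 0 0 0 0 0;0 0 0 0 0 0;0 0 0 0 0 0' 1 25 && python3 -c "from cell import manip;print(manip.sign_off())"
```

```text
clock: 15.55
eef_pos: [532.5, 29.3, 106.5]
eef_rot: [-3.141, -0.001, 1.345]
wrist_force: [-5.9, 4.7, 7.6]
finger_gap: 31.8
finger_force: 25.0
the job is handed in; nothing more can be done
None
```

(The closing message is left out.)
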